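# Set the run-time ring of a tube mixer under its speed knob

## Robot

A 7-joint arm with a two-finger parallel gripper is mounted at the origin on a cart in front of the work surface, level with it; the furniture and walls round the work are solid. World frame = base frame: x ahead of the robot, y to its left, z up, the work surface at z = 0. Lengths are in m, angles in rad, forces in N, time in s.
With the tool pointing down it reaches from about 0.4 to 0.85 m from the base axis. Payload 10.4 kg.
Tool frame: the origin (TCP) lies on the centre line of the jaws, within the pads' length; the fingertips stand 8 mm ahead of it and the grasp point (between the pads) lies 11 mm behind it (r.finger_overhang is the distance from the TCP to the fingertips, in m); z points along the fingers, y is the line along which they close (so a half turn about z gives the same grasp; the last joint's range is limited). The gripper opens to 87 mm and grips with 3 to 60 N. Pads are 19 mm wide; open, the fingers measure 117 mm over their backs; the gripper's body (75 mm by 190 mm) begins 51 mm behind the grasp point.
Start: joints at [-1.199, 0.332, -0.065, 1.46, 0.022, 1.35, -0.088], TCP at [0.24, 0.577, 0.231] pointing down, gripper open.
Joint ranges: [-2.6, 2.6], [-0.5, 2.12], [-1.47, 1.34], [0.16, 2.42], [-1.27, 4.41], [0.06, 2.06], [-2.6, 2.6]. Speed limits (rad/s): [2.22, 2.22, 2.79, 2.79, 3.14, 3.14, 3.14].

## Interface

Orientations are given as a unit quaternion [x, y, z, w].
In Python, from bench import r, vision gives the robot as it stands.
- The arm moves only by the tool drive_tool, never from a script. Its argument "series" is a list of rows, each a list of 2 entries, a list of its own where there are three numbers: the shift along the world's x, y, z in cm, then the turn about the world's z in degrees. A call has exactly 10 rows; each row shifts and turns the commanded pose from where the row before left it; what a row does not reach is not made up. A row lasts 1/8 s, in which the tool goes at most 62.5 mm and 10.7 degrees, less where a joint would pass 70% of its speed; a pose out of reach is approached as far as the arm can. A call with a gripper value outside its range is refused whole. "hand" is the closure, from 0 (fully open) to 1 (shut), set as the call begins (left out, the last holds). The fingers move at their own pace and stop on an object; "newtons" is the grip in N (left out, the last holds). Time passes only in rows, so rows that do not move let the fingers close, or fill a call up. It gives the time, the measured TCP pose, the force, the opening and the grip force at its end, in the units of the state.
- r.read_state(): the state, without advancing time (a new reading comes with each control period).
- vision.camera(name): name is "scene" or "side" or "wrist"; returns a dict with "color" (384x512x3 uint8, red, green, blue), "intrinsics" (3x3 intrinsics, pixels), "k1" (the pictures are not rectified: a ray, as slopes to the right and down, at radius r is drawn at 1 + k1 r^2 times it, then the intrinsics apply), "R" (3x3) and "t" (3): a world point X has camera coordinates R X + t; the wrist camera has in their place "mount" (4x4, takes a point from camera to tool coordinates, whose origin is the TCP and whose axes are the flange's). Camera axes: x right, y down, z forward; pixel columns grow to the right and rows downward; lengths in m; the calibration is good to about 2 mm. A picture is of the moment at which its call begins: read the wrist's pose just before it. There is no depth.
- r.close_job(): hands the job in; it is judged then, once.
The state is a dict: "time": time; "joint_positions": joint angles; "joint_vel": joint speeds; "joint_torque": joint torques, N m; "ee_pos": TCP position; "eef_rot": TCP orientation; "ft_force": force on the tool from outside, world axes, zero at the start; "torque": the same for the moment, N m; "width": finger opening in m; "grip_force": force on a finger pad.
Only numpy, scipy, OpenCV 4.12 (cv2) and the standard library are available. Lean on these libraries where they do the work, as an engineer would, in place of code of your own. Each camera call takes 0.05 s, during which the arm holds its last target. There are 200 camera calls.

## Task

The tube mixer has two knobs on one shaft: a broad black run-time ring below and a small speed knob on top of it. Turn the broad lower ring until its pointer lines up with the little black block (the set-point rider) on the scale around it, without turning the small top knob, then let go. Leave the specimen cup beside the mixer where it stands.

Things in the scene. Friction and masses are not known exactly. Their poses are not given: they have to be found in the camera images.
- ring_axis (a point): Point on the upright shaft, half way up the broad ring, 17 mm above the mixer's flat top; turns with the ring; x axis points to the ring's pointer, z up. Ring: black, ribbed, 54 mm across, from 14 mm below this point to 12 mm above; pointer lug at its foot reaches 36 mm from the shaft, towards the robot. Stiff (0.05 N m), stays put; starts 28 to 72 degrees clockwise (from above) of the rider.
- rider_mark (a point): Middle of the top of the rider: fixed black block, 11 mm long radially, 10 wide, 6 high, on the mixer's flat top beside the ring, 46.5 mm from the shaft; x points outward from the shaft. Fingertips 7 mm or more above the mixer's top pass over it. The mixer is fixed, white, 177 x 120 mm, 45 mm high; a rubber cup 26 mm high stands on it 85 mm behind the shaft.
- top_knob_tip (a point): Pointer end on top of the small grey upper knob, 14 mm from the shaft, 48 mm above the mixer's flat top; x points from the shaft along the pointer line. The knob (31 mm across, 18 mm tall, bar grip 30 x 9 mm) sits right above the ring on the same shaft, 30 to 48 mm above the mixer's top. It turns by itself at a light touch and starts up to 45 degrees either side of the mixer's front.
- specimen_cup: Specimen cup with a white lid, 49 mm across, 58 mm tall, standing loose on the worktop about 11 cm to the right of the shaft as seen from the robot. Origin at the centre of its underside, z up. A bystander.

How it is judged:
At the end, for the whole second after the job is handed in: The ring's pointer stands within 11 degrees of the rider's direction from the shaft, the top knob is within 12 degrees of its start (its tip moved under 3 mm), and the specimen cup stands within 15 mm of where it was (angle between the x axis of ring_axis and the x axis of rider_mark, either way round below 0.19 rad and distance of top_knob_tip from where it was at the start of the episode below 0.003 m and distance of specimen_cup from where it was at the start of the episode below 0.015 m); the robot touches nothing.
It fails at once if the small top knob was turned (its tip moved more than 3 mm, about 12 degrees) (distance of top_knob_tip from where it was at the start of the episode above 0.003 m).
It fails at once if the specimen cup was pushed more than 15 mm or knocked over (distance of specimen_cup from where it was at the start of the episode above 0.015 m or angle between specimen_cup's own z axis and vertical above 0.4 rad).
It also fails if it takes over 32 s, if anything falls off the work surface, if the arm or the gripper's body presses on something with over 40 N, if the wrist force passes 120 N, or if a joint passes its speed limit or range.

## Working session

There is one attempt and no reset: what is moved stays moved. The work goes in short steps, Python scripts to look and compute and a tool call to move; the robot and the scene stay as the last step left them, time stands still between calls to the robot, and variables do not carry over. Pictures are saved under pics/ and viewed, at most 10 in all, crops included, and the job is handed in when it is done.

Besides the shell and the picture viewer there is one more tool, called as name(argument=value, ...), one argument or row to a line, values as JSON. drive_tool: Moves the arm, as the interface text tells. Its arguments: {"type":"object","properties":{"series":{"type":"array"},"hand":{"type":"number"},"newtons":{"type":"number"}},"required":["series"]}

```bash
mkdir -p pics
python3 - <<'E'
from bench import r, vision
import cv2,numpy as np
s=r.read_state();print(s)
for n in("scene","side"):
    c=vision.camera(n);cv2.imwrite(f"pics/{n}0.png",c["color"][:,:,::-1]);np.savez(f"{n}0.npz",**c)
    print(n,c["intrinsics"],c["k1"],-c["R"].T@c["t"],c["R"])
a=[cv2.imread(f"pics/{n}0.png") for n in("scene","side")]
E
```

```text
{'time': 0.0, 'joint_positions': array([-1.19860025,  0.33287439, -0.06470166,  1.46093689,  0.02160107,
        1.34989124, -0.08848469]), 'joint_vel': array([ 4.76655264e-05,  6.71727663e-04,  4.26012117e-05, -3.46053812e-04,
        3.79287039e-04, -4.21668838e-04, -2.47091932e-03]), 'joint_torque': array([ 5.99942687e-04, -6.23241591e+01,  2.50440772e-02, -3.89914477e+01,
       -6.13704720e-02,  3.94075038e-02,  1.08311754e-04]), 'ee_pos': array([0.24024851, 0.57657663, 0.22975448]), 'eef_rot': array([ 1.96099883e-01,  9.80583671e-01, -6.99116204e-04, -1.06326522e-04]), 'ft_force': array([ 0.40333713, -0.31691966,  0.14282759]), 'torque': array([0.00058998, 0.03262356, 0.00411323]), 'grip_force': 0.0, 'width': 0.08691920905979465}
scene [[493.45374173   0.         259.8147876 ]
 [  0.         493.45374173 190.08438789]
 [  0.           0.           1.        ]] 0.06858856008852642 [-0.11867682  0.65156496  0.40775416] [[-0.63903495 -0.76886921 -0.02178233]
 [-0.28057411  0.25937597 -0.92412243]
 [ 0.7161791  -0.58443498 -0.38147511]]
side [[493.24123271   0.         258.91689389]
 [  0.         493.24123271 187.23881949]
 [  0.           0.           1.        ]] 0.006554667855857453 [ 0.02525376 -0.43937639  0.52872659] [[ 0.79206076 -0.61041929  0.00529554]
 [-0.3133609  -0.41402131 -0.85462933]
 [ 0.5238747   0.67525894 -0.51921157]]
```

View pics/scene0.png

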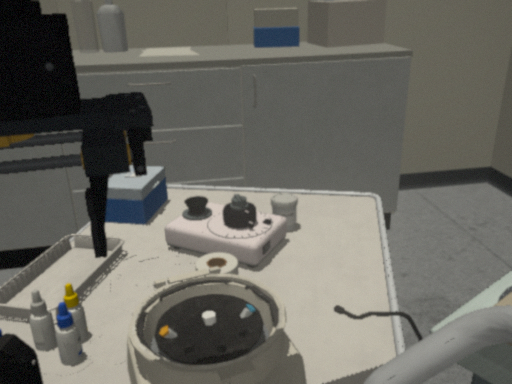

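View pics/side0.png

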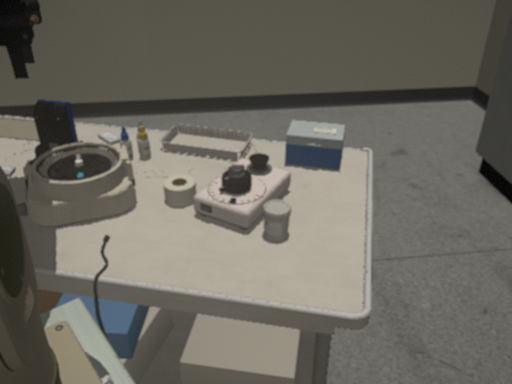

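The scene view shows the mixer ring near (240,216), the rear cup at (196,207) and the specimen cup at (285,208). The side view shows the ring near (236,183) and the specimen cup at (277,220). I'll enlarge both.

Run:
```python
import cv2,numpy as np
a=cv2.imread("pics/scene0.png")[180:270,160:310];b=cv2.imread("pics/side0.png")[145:245,185:300]
cv2.imwrite("pics/c1.png",cv2.resize(a,None,fx=5,fy=5,interpolation=cv2.INTER_CUBIC))
cv2.imwrite("pics/c2.png",cv2.resize(b,None,fx=6,fy=6,interpolation=cv2.INTER_CUBIC))
```

```text
(no output)
```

View pics/c1.png

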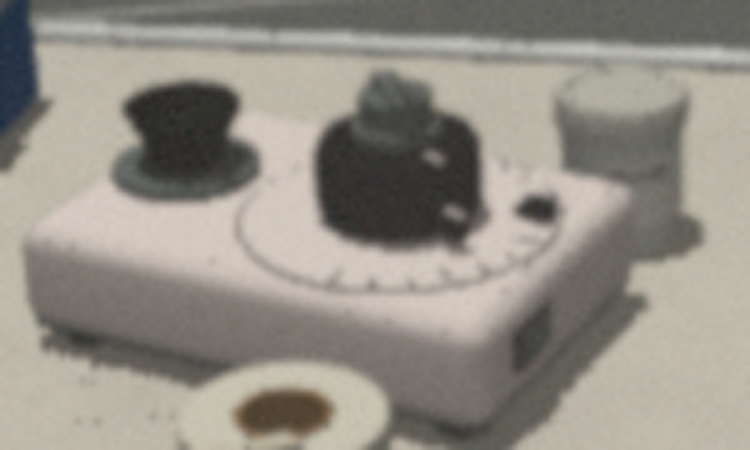

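View pics/c2.png

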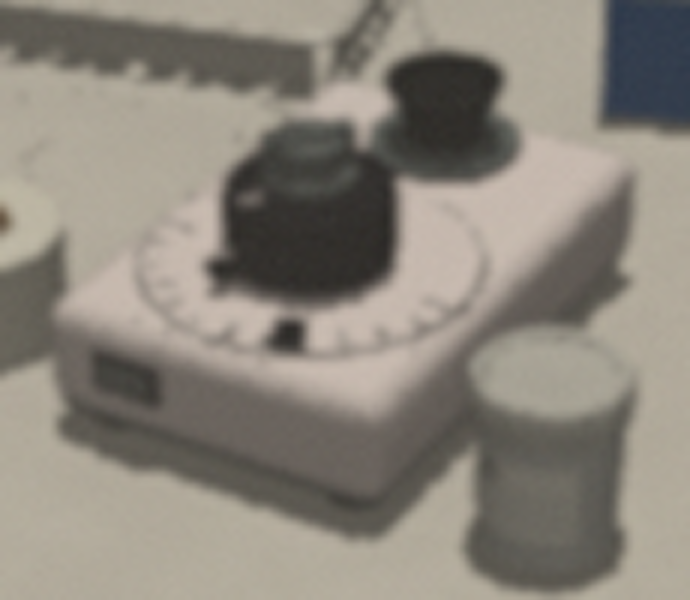

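Scene crop: rider at (540,207) → full (268,221.4), pointer lug at (456,240) → (251.2,228), scale circle visible. Side crop: rider top at (290,328) → (233.3,199.7), lug tip at (215,270) → (220.8,190). Next I'll fit the scale circle on the z=45 mm plane.

```bash
cat > h.py <<'E'
import numpy as np,cv2
from scipy.optimize import least_squares
C={n:dict(np.load(f"{n}0.npz")) for n in("scene","side")}
def ray(c,p):
    K=c["intrinsics"];d=((p[0]-K[0,2])/K[0,0],(p[1]-K[1,2])/K[1,1]);u=np.array(d)
    for _ in range(9):u=np.array(d)/(1+c["k1"]*(u@u))
    return -c["R"].T@c["t"],c["R"].T@np.r_[u,1]
def atz(c,p,z):
    o,d=ray(c,p);return (o+d*(z-o[2])/d[2])
def tri(ps):
    A=0;b=0
    for c,p in ps:
        o,d=ray(c,p);d/=np.linalg.norm(d);P=np.eye(3)-np.outer(d,d);A=A+P;b=b+P@o
    return np.linalg.solve(A,b)
E
python3 - <<'E'
from h import *
sc=lambda x,y:(x/5+160-.4,y/5+180-.4)
si=lambda x,y:(x/6+185-.4,y/6+145-.4)
S,D=C["scene"],C["side"]
P=[(135,262),(488,265),(310,356),(165,315),(440,325)];Q=[(237,225),(265,258),(310,280),(380,292),(450,285),(520,260),(560,220)]
def fit(w):
    w=np.array(w)[:,:2];f=least_squares(lambda q:np.hypot(*(w-q[:2]).T)-q[2],[*w.mean(0),.05]);print(f.x*1000,np.abs(f.fun).max()*1000);return f.x[:2]
a=fit([atz(D,si(*p),.045) for p in P]);b=fit([atz(S,sc(*p),.045) for p in Q])
rid=tri([(S,sc(540,205)),(D,si(290,328))]);lug=tri([(S,sc(456,238)),(D,si(213,270))])
print("rider",rid,atz(S,sc(540,203),.051),atz(D,si(290,327),.051));print("lug",lug,atz(S,sc(456,238),.05),atz(D,si(213,270),.05))
print("knob",tri([(S,sc(393,80)),(D,si(305,130))]))
print("cup lid",tri([(S,sc(622,90)),(D,si(552,375))]),atz(S,sc(622,90),.058),atz(D,si(552,375),.058))
for s in[a,b]:
  for cc,o in((S,[(540,203),(456,238)]),(D,[(290,327),(213,270)])):
    f=sc if cc is S else si
    for p,z in zip(o,(.051,.05)):
      v=atz(cc,f(*p),z)[:2]-s;print(np.hypot(*v),np.degrees(np.arctan2(v[1],v[0])))
# mixer corners
for n,p in dict(frontleft=(60,315),frontright=(365,415),backright=(632,170)).items():print(n,atz(D,si(*p),.045))
E
```

```text
[478.72938876 213.46926662  55.27846136] 0.4932100039765491
[476.22236682 210.92936452  53.25353027] 1.4576765712889102
rider [0.44454122 0.17749695 0.04989626] [0.44224348 0.17876964 0.051     ] [0.4451033  0.17760294 0.051     ]
lug [0.44210543 0.2154137  0.05198534] [0.44250354 0.21414175 0.05      ] [0.44577535 0.21996921 0.05      ]
knob [0.47592676 0.21165279 0.09354184]
cup lid [0.48513933 0.10347895 0.05642401] [0.48150177 0.10643964 0.058     ] [0.48425824 0.10217618 0.058     ]
0.050351614943650015 -136.43743958068333
0.036232091558973216 178.93649684885816
0.049164081716825195 -133.15358804098855
0.033588959581540234 168.84205252981795
0.046784742891960315 -136.57553961641275
0.03387150463459665 174.55786067675848
0.04559656360748256 -133.03829960088848
0.031760665900476145 163.46362717392
frontleft [0.39849877 0.23314674 0.045     ]
frontright [0.44056995 0.13364717 0.045     ]
backright [0.59579577 0.19589292 0.045     ]
```

drive_tool(
  series=[
    [[2.6,-4.0,0],0],
    [[2.6,-4.0,0],0],
    [[2.6,-4.0,0],0],
    [[2.6,-4.0,0],0],
    [[2.6,-4.0,0],0],
    [[2.6,-4.0,0],0],
    [[2.6,-4.0,0],0],
    [[2.7,-4.25,0],0],
    [[2.7,-4.25,0],0],
    [[0,0,0],0],
  ],
  hand=0,
)

```text
time: 1.35
ee_pos: [0.4782, 0.2078, 0.2304]
eef_rot: [0.199, 0.98, -0.001, 0.0]
ft_force: [-1.9, 0.4, 0.0]
width: 0.087
grip_force: 0.0
```

Run:
```python
from bench import r, vision
import cv2,numpy as np
s=r.read_state();print(s["time"],s["ee_pos"],s["eef_rot"],s["joint_positions"])
c=vision.camera("wrist");c["p"]=s["ee_pos"];c["q"]=s["eef_rot"];np.savez("w1.npz",**c);print(c["mount"],c["k1"],c["intrinsics"])
cv2.imwrite("pics/w1.png",cv2.resize(c["color"][:,:,::-1],None,fx=1.5,fy=1.5,interpolation=cv2.INTER_CUBIC))
```

```text
1.35 [0.47820472 0.20776259 0.23040548] [ 1.99494732e-01  9.79898702e-01 -5.61691255e-04  2.64798568e-04] [-0.71358877  0.09837924  0.23112406  1.74544809 -0.02209736  1.30072781
  0.69147154]
[[ 1.58142981e-03 -9.66296731e-01 -2.57425965e-01  7.06423677e-02]
 [ 9.99998749e-01  1.52349144e-03  4.24522159e-04  7.26817258e-04]
 [-1.80281192e-05 -2.57426314e-01  9.66297931e-01 -1.54528508e-01]
 [ 0.00000000e+00  0.00000000e+00  0.00000000e+00  1.00000000e+00]] -0.02984375467320425 [[272.31645149   0.         255.08865541]
 [  0.         272.31645149 188.72949228]
 [  0.           0.           1.        ]]
```

View pics/w1.png

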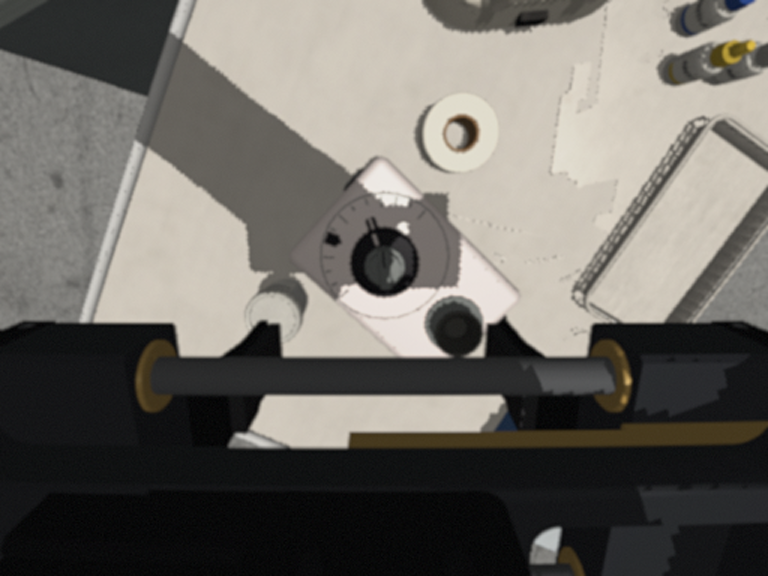

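The wrist view shows the scale circle centred near (384,255), the rider at (333,239) and the lug near (372,224), all in the 1.5x image. I'll enlarge it.

Run:
```python
import cv2,numpy as np
a=np.load("w1.npz")["color"][120:220,200:310,::-1]
a=cv2.convertScaleAbs(a,alpha=1.5)
cv2.imwrite("pics/w1c.png",cv2.resize(a,None,fx=6,fy=6,interpolation=cv2.INTER_CUBIC))
```

```text
(no output)
```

View pics/w1c.png

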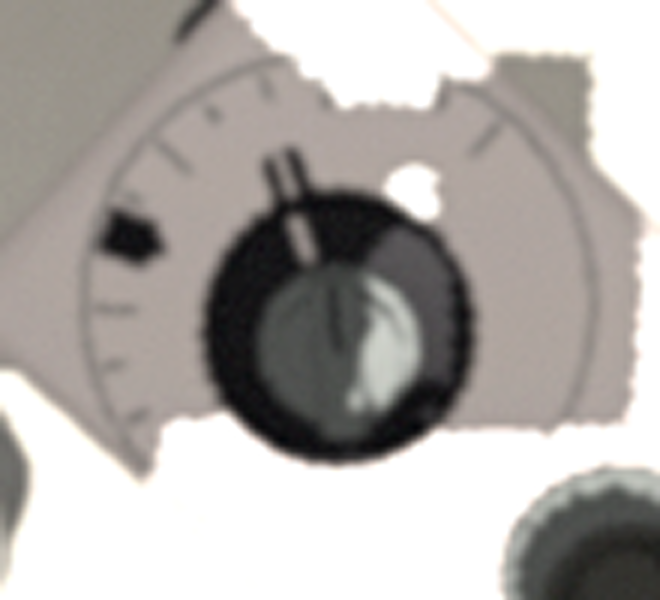

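Crop: lug tip at (281,155), rider top at (132,236), ring top disc centred (338,326), scale circle through (82,290), (598,290), (165,100) and (550,150).

Run:
```python
from h import *
from scipy.spatial.transform import Rotation as Ro
c=dict(np.load("w1.npz"));T=np.eye(4);T[:3,:3]=Ro.from_quat(c["q"]).as_matrix();T[:3,3]=c["p"]
M=T@c["mount"];W=dict(c,R=M[:3,:3].T,t=-M[:3,:3].T@M[:3,3])
wi=lambda x,y:(x/6+200-.4,y/6+120-.4)
w=np.array([atz(W,wi(*p),.045)[:2] for p in[(82,290),(598,290),(165,100),(550,150),(110,180),(575,400)]])
f=least_squares(lambda q:np.hypot(*(w-q[:2]).T)-q[2],[*w.mean(0),.05]);print("circle",f.x,f.fun)
for p in[(338,326),(206,326),(470,326),(338,460)]:print("ringtop",atz(W,wi(*p),.074))
for n,p,z in(("rider",(132,236),.051),("lug",(281,155),.050)):
    P=atz(W,wi(*p),z)
    for s in(f.x[:2],atz(W,wi(338,326),.074)[:2]):
        v=P[:2]-s;print(n,P,np.hypot(*v),np.degrees(np.arctan2(v[1],v[0]))%360)
print("knobtip",atz(W,wi(335,280),.093))
```

```text
circle [0.47494485 0.21129874 0.05464739] [-2.43725622e-04  7.54947883e-05  7.98395533e-04 -5.10123639e-04
 -3.98259430e-04  2.78218373e-04]
ringtop [0.47376381 0.21145635 0.074     ]
ringtop [0.46378127 0.18784686 0.074     ]
ringtop [0.48373887 0.23506575 0.074     ]
ringtop [0.49875749 0.20090966 0.074     ]
rider [0.44431732 0.17794241 0.051     ] 0.04528455178591086 227.4420853546348
rider [0.44431732 0.17794241 0.051     ] 0.044612556800158666 228.6963605273678
lug [0.44115389 0.21267021 0.05      ] 0.033818780397143214 177.6758244691134
lug [0.44115389 0.21267021 0.05      ] 0.03263250308478728 177.86823488550078
knobtip [0.4620384  0.21577341 0.093     ]
```

drive_tool(
  series=[
    [[-0.3,0.35,-1.0],0],
    [[0,0,-2.0],0],
    [[0,0,-2.5],0],
    [[0,0,-2.5],0],
    [[0,0,-2.5],0],
    [[0,0,-2.0],0],
    [[0,0,-1.5],0],
    [[0,0,-1.4],0],
    [[0,0,-1.0],0],
    [[0,0,0],0],
  ],
)

```text
time: 2.65
ee_pos: [0.473, 0.2154, 0.066]
eef_rot: [0.196, 0.981, -0.0, -0.0]
ft_force: [-0.2, -0.0, -0.5]
width: 0.0867
grip_force: 0.0
```

Run:
```python
from bench import r, vision
import cv2,numpy as np
s=r.read_state();print(s["time"],s["ee_pos"],s["eef_rot"],s["ft_force"])
c=vision.camera("wrist");d=vision.camera("scene")
a=cv2.resize(c["color"][100:340,130:390],(400,369),interpolation=cv2.INTER_CUBIC);b=cv2.resize(d["color"][150:270,175:305],(400,369),interpolation=cv2.INTER_CUBIC)
cv2.imwrite("pics/w2.png",np.hstack([cv2.convertScaleAbs(a,alpha=1.4),cv2.convertScaleAbs(b,alpha=1.4)])[:,:,::-1])
```

```text
2.65 [0.47304428 0.21537385 0.06601229] [ 1.96067247e-01  9.80590341e-01 -2.98664280e-04 -3.60018651e-04] [-0.22147456 -0.0035664  -0.53844645]
```

View pics/w2.png

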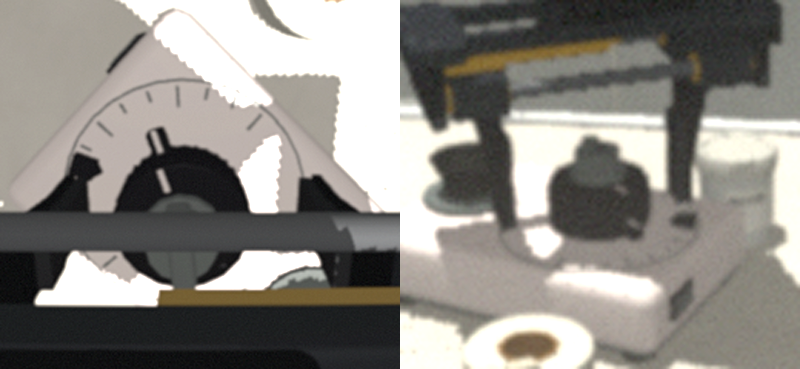

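The left half shows the ring centred about 14 px left of the jaw middle. I'll shift about 4 mm, then close.

drive_tool(
  series=[
    [[0.1,-0.25,0],0],
    [[0.08,-0.2,0],0],
    [[0,0,0],0],
    [[0,0,0],0],
    [[0,0,0],0],
    [[0,0,0],0],
    [[0,0,0],0],
    [[0,0,0],0],
    [[0,0,0],0],
    [[0,0,0],0],
  ],
)

```text
time: 4.0
ee_pos: [0.4752, 0.2109, 0.0666]
eef_rot: [0.196, 0.981, 0.0, -0.0]
ft_force: [0.7, -0.9, -0.9]
width: 0.0871
grip_force: 0.0
```

drive_tool(
  series=[
    [[0,0,0],0],
    [[0,0,0],0],
    [[0,0,0],0],
    [[0,0,0],0],
    [[0,0,0],0],
    [[0,0,0],0],
    [[0,0,0],0],
    [[0,0,0],0],
    [[0,0,0],0],
    [[0,0,0],0],
  ],
  hand=1,
  newtons=25,
)

```text
time: 5.25
ee_pos: [0.4749, 0.2103, 0.0665]
eef_rot: [0.196, 0.981, -0.0, -0.0]
ft_force: [-4.0, -4.3, 4.9]
width: 0.0534
grip_force: 25.0
```

drive_tool(
  series=[
    [[0,0,0],5],
    [[0,0,0],6],
    [[0,0,0],6],
    [[0,0,0],6],
    [[0,0,0],6],
    [[0,0,0],6],
    [[0,0,0],6],
    [[0,0,0],6],
    [[0,0,0],3],
    [[0,0,0],0],
  ],
)

```text
time: 6.5
ee_pos: [0.475, 0.2088, 0.0665]
eef_rot: [-0.236, 0.972, -0.001, -0.001]
ft_force: [-3.8, -9.7, 7.5]
width: 0.0534
grip_force: 25.0
```

Run:
```python
from bench import r, vision
import cv2,numpy as np
s=r.read_state();print(s["time"],s["ee_pos"],s["eef_rot"],s["ft_force"],s["torque"])
c=vision.camera("wrist");d=vision.camera("side");c["p"]=s["ee_pos"];c["q"]=s["eef_rot"];np.savez("w3.npz",**c)
a=cv2.resize(c["color"][100:340,130:390],(400,369),interpolation=cv2.INTER_CUBIC);b=cv2.resize(d["color"][130:250,175:305],(400,369),interpolation=cv2.INTER_CUBIC)
cv2.imwrite("pics/w3.png",np.hstack([cv2.convertScaleAbs(a,alpha=1.4),cv2.convertScaleAbs(b,alpha=1.4)])[:,:,::-1])
```

```text
6.5 [0.47498501 0.20875611 0.06648148] [-0.23627194  0.97168587 -0.00107577 -0.00098948] [-3.75722132 -9.71465187  7.54252951] [-2.10060547  0.85139881  0.01464966]
```

View pics/w3.png

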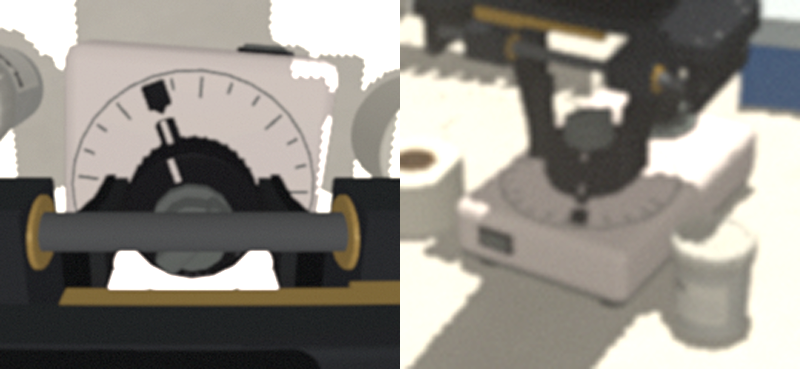

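The left half shows the lug (168,125) and rider (156,95) on one line from the shaft, within a few degrees. I'll release and lift.

drive_tool(
  series=[
    [[0,0,0],0],
    [[0,0,0],0],
    [[0,0,0],0],
    [[0,0,0],0],
    [[0,0,0],0],
    [[0,0,0],0],
    [[0,0,0],0],
    [[0,0,0],0],
    [[0,0,0],0],
    [[0,0,0],0],
  ],
  hand=0,
)

```text
time: 7.85
ee_pos: [0.4752, 0.2109, 0.0666]
eef_rot: [-0.237, 0.972, 0.0, -0.0]
ft_force: [-0.5, -0.5, -0.3]
width: 0.0871
grip_force: 0.0
```

drive_tool(
  series=[
    [[0,0,0.8],0],
    [[0,0,1.5],0],
    [[0,0,2],0],
    [[0,0,2],0],
    [[0,0,2.5],0],
    [[0,0,2.5],0],
    [[0,0,2.5],0],
    [[0,0,1.5],0],
    [[0,0,0.5],0],
    [[0,0,0],0],
  ],
)

```text
time: 9.1
ee_pos: [0.475, 0.2109, 0.2243]
eef_rot: [-0.237, 0.972, -0.0, -0.0]
ft_force: [0.7, 0.4, -1.0]
width: 0.0871
grip_force: 0.0
```

Run:
```python
from bench import r, vision
import cv2,numpy as np
s=r.read_state();print(s["time"],s["ee_pos"],s["width"])
c=vision.camera("wrist");c["p"]=s["ee_pos"];c["q"]=s["eef_rot"];np.savez("w4.npz",**c)
a=c["color"][120:220,200:310,::-1]
cv2.imwrite("pics/w4.png",cv2.resize(cv2.convertScaleAbs(a,alpha=1.4),None,fx=6,fy=6,interpolation=cv2.INTER_CUBIC))
```

```text
9.1 [0.47503015 0.21086492 0.22432409] 0.0871127120450707
```

View pics/w4.png

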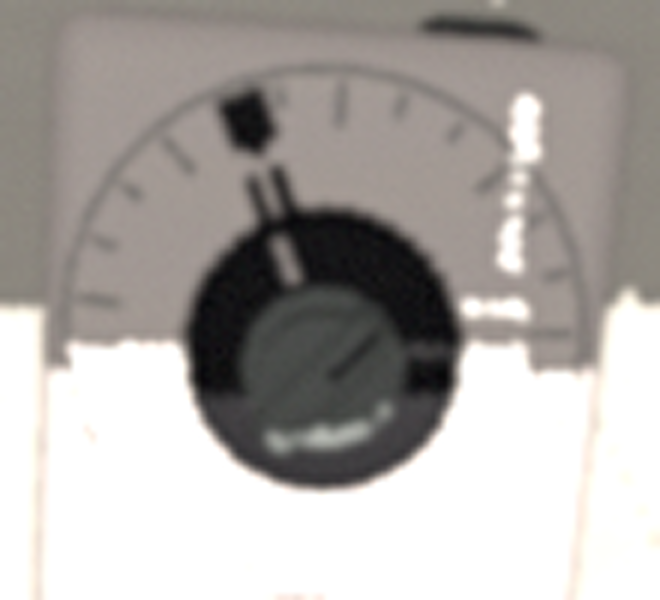

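The pointer (268,175) and rider (248,122) both lie about 21° from vertical about the shaft. The top knob's line shifted only by the 50° camera turn, so the knob itself is unturned. I'll hand in now.

```bash
python3 -c "
from bench import r
print(r.close_job())"
```

```text
the job is handed in; nothing more can be done
None
```

I turned the ring 50° counter-clockwise, and the last picture shows its pointer in line with the rider and the top knob unturned. The gripper touched only the ring, and I handed the job in at about 9 s; no verdict came back.

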